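# Free the coin scale's pan by touch, tare the cup and weigh a coin roll

### The job

The coin scale may or may not have been left with its pan locked for carrying, and nothing shows which: press down on the bare pan to feel whether it gives, and if it is rigid do not force it, but click the red push-push lock button and feel the pan again, until it sinks well down under a light push. Then set the empty blue coin cup on the middle of the free pan, press the green tare button all the way with only the cup on the pan, and finally stand the coin roll in the cup. Let go of everything, do not drop the cup or the roll, and leave the other goods where they are.

Things in the scene. Friction and masses are not known exactly. Their poses are not given: they have to be found in the camera images.
- scale: White fixed coin scale, housing 240 x 180 x 60 mm high (deck 60 mm above the table). Origin under the centre of its base; +x points from the control deck to the pan side, z up. The round pan lies 40 mm toward +x; on the deck at x = -88 mm are the red lock button (y = +60 mm), a small dark display (y = 0) and the green tare button (y = -60 mm).
- pan_center (a point): Centre of the top of the round steel pan, 140 mm across, 6 mm thick, 81 mm above the table when bare, free or locked. It slides vertically on a soft spring (350 N/m): free, it sinks 4 mm under the cup, 10 mm under cup and roll, 14 mm at most (5 N). Locked, it gives 1 to 2.5 mm and then is rigid. To feel for the lock, push the bare pan 8 to 11 mm down with 3 to 5 N.
- pan (a joint): How far the pan has sunk, m: 0 bare (in both lock states), 0.014 at its stop.
- lock_top (a point): Centre of the top of the red round lock button, 28 mm across, 87 mm above the table. Push-push: each full press (10.8 mm down to its stop, about 3 N, more if fast; it changes over between 6 and 8.5 mm) and release changes the pan from locked to free or free to locked. It always springs back to the same height; let it rise fully between presses. Click it with the pan bare and unpressed.
- tare_top (a point): Centre of the top of the green round tare button, 28 mm across, 82 mm above the table; a plain spring button, 6 mm travel, about 4 N to its stop.
- tare (a joint): How far the tare button is pressed, m: 0 released, 0.006 fully down.
- cup_center (a point): Centre (half-way up) of the round blue open coin cup: 36 mm high, outside 64 mm across at the rim and 60 mm at the foot, wall and floor 4 mm, about 160 g, standing on the table. z is its axis. It can be gripped across the outside from above.
- roll_center (a point): Centre (half-way up) of the upright paper-wrapped coin roll with an orange band: cylinder 24 mm across, 80 mm high, about 230 g, standing on the table. z is its axis.
- lighters: Bystander: cardboard tray of lighters, 75 x 120 mm, 60 mm high, origin under its centre. Leave alone.
- tin: Bystander: green round sweet tin with a steel lid, 74 mm across, 42 mm high, origin under its centre. Leave alone.
- gum: Bystander: white box of gum packs, 70 x 130 mm, 39 mm high, origin under its centre, beyond the scale. Leave alone.
Things that resemble listed ones, but are neither listed nor needed, are in the scene too. Of the things shaped like the part that bears cup_center, the blue one is meant. Of the things shaped like the part that bears roll_center, the white one is meant.

How it is judged (in metres and radians):
On the way, in this order (a step that is already met when the one before it is completed fails the run):
1. the bare pan, free of its lock, has been pressed down more than 5.5 mm with cup and roll away from it (value of joint pan above 0.0055 m and horizontal distance between each of cup_center, roll_center and pan_center above 0.12 m), for 0.1 s.
2. the empty cup stands upright, released, within 30 mm of the middle of the pan, which has sunk more than 2 mm under it (horizontal distance between cup_center and pan_center below 0.03 m and angle between cup_center's own z axis and vertical below 0.12 rad and z of cup_center in the frame of pan_center below 0.022 m and contact force between the fingers and anything else below 0.05 N and value of joint pan above 0.002 m and horizontal distance between roll_center and pan_center above 0.12 m), for 0.3 s.
3. tare is pressed more than 4.5 mm with only the empty cup on the sunk pan (value of joint tare above 0.0045 m and horizontal distance between cup_center and pan_center below 0.03 m and value of joint pan above 0.002 m and horizontal distance between roll_center and pan_center above 0.12 m), for 0.05 s.
At the end, for the whole second after the job is handed in: The cup stands upright (within 0.12 rad) within 30 mm of the middle of the pan, the coin roll stands in it (it may lean on the rim, under 0.9 rad, centre within 30 mm of the cup's axis), the pan has sunk more than 6 mm under them, tare is released, and all is at rest (horizontal distance between cup_center and pan_center below 0.03 m and angle between cup_center's own z axis and vertical below 0.12 rad and z of cup_center in the frame of pan_center below 0.022 m and horizontal distance between roll_center and cup_center below 0.03 m and z of roll_center in the frame of cup_center below 0.035 m and angle between roll_center's own z axis and vertical below 0.9 rad and value of joint pan above 0.006 m and value of joint tare below 0.0015 m and linear speed of each of cup, roll below 0.02 m/s); the robot touches nothing.
It fails at once if the tray of lighters, the tin or the gum box is moved more than 20 mm (distance of any of lighters, tin, gum from where it was at the start of the episode above 0.02 m).
It fails at once if the cup is dropped (falls free faster than 0.75 m/s) (linear speed of cup above 0.75 m/s and contact force between the fingers and cup below 0.05 N).
It fails at once if the roll is dropped (falls free faster than 0.75 m/s) (linear speed of roll above 0.75 m/s and contact force between the fingers and roll below 0.05 N).
It fails at once if the fingers press the scale or its pan or buttons with over 65 N (contact force between the fingers and scale above 65 N).
It also fails if it takes over 72 s, if anything falls off the work surface, if the arm or the gripper's body presses on something with over 40 N, if the wrist force passes 120 N, or if a joint passes its speed limit or range.

### The arm

A 6-joint arm with a two-finger parallel gripper is mounted at the origin on the work surface. World frame = base frame: x ahead of the robot, y to its left, z up, the work surface at z = 0. Lengths are in mm, angles in rad, forces in N, time in s.
With the tool pointing down it reaches from about 350 to 925 mm from the base axis. Payload 6.4 kg.
Tool frame: the origin (TCP) lies between the finger pads; the fingertips stand 25 mm ahead of it and the grasp point (between the pads) lies 6 mm ahead of it; z points along the fingers, y is the line along which they close (so a half turn about z gives the same grasp; the last joint's range is limited). The gripper opens to 85 mm and grips with 20 to 120 N. Pads are 22 mm wide; open, the fingers measure 114 mm over their backs; the gripper's body (76 mm by 85 mm) begins 54 mm behind the grasp point. The pads swing forward as they close: fully open they stand 13 mm farther back than shut.
Start: joints at [1.071, 0.245, 1.558, -0, 1.339, -0.174], TCP at [208.041, 615.819, 256.29] pointing down, gripper open.
Joint ranges: [-3.13, 3.13], [-1.02, 2.26], [0.13, 2.54], [-0.95, 4.09], [0.21, 2.88], [-2.74, 2.74]. Speed limits (rad/s): [2.57, 2.57, 3.14, 3.14, 3.14, 3.14].

### API

Orientations are given as a unit quaternion [w, x, y, z].
In Python, from cell import r gives the robot as it stands.
- The arm moves only by the tool carry_out, never from a script. Its argument "series" is a list of rows, each a list of 7 numbers: the shift along the tool's x, y, z in m, then the turn, a rotation vector about the tool's x, y, z in rad, then the opening, from 0 (shut) to 1 (fully open). In form: [[x, y, z, wx, wy, wz, gripper], ...]. A call has 1 to 20 rows; each row shifts and turns the commanded pose from where the row before left it, along the tool's axes as they then stand; what a row does not reach is not made up. A row lasts 1/12 s, in which the tool goes at most 41.7 mm and 7.16 degrees, less where a joint would pass 70% of its speed; a pose out of reach is approached as far as the arm can. A call is refused whole if a number of a shift passes 0.0417 or a number of a turn 0.125, either way. A call with a gripper value outside its range is refused whole. The fingers move at their own pace and stop on an object; the grip force is fixed at half the most. Time passes only in rows, so rows that do not move let the fingers close. It gives the time, the measured TCP pose, the force, the opening and the grip force at its end, in the units of the state.
- r.observe(): the state, without advancing time (a new reading comes with each control period).
- r.grab_frame(name): name is "scene" or "top" or "wrist"; returns the picture (400x640x3 uint8, blue, green, red); there is no depth.
- r.get_calibration(name): a dict with "vfov" (degrees; the focal length in pixels is half the picture's height over the tangent of half this angle, whatever the lens; pixels are square), "cx", "cy" (the principal point, pixels), "k1" (the pictures are not rectified: a ray, as slopes to the right and down, at radius r is drawn at 1 + k1 r^2 times it, then the intrinsics apply), "R" (3x3) and "t" (3): a world point X has camera coordinates R X + t; the wrist camera has in their place "tool_from_camera" (4x4, takes a point from camera to tool coordinates, whose origin is the TCP and whose axes are the flange's). Camera axes: x right, y down, z forward; pixel columns grow to the right and rows downward; lengths in mm; the calibration is good to about 2 mm. A picture is of the moment at which its call begins: read the wrist's pose just before it. get_calibration takes no time and is no camera call.
- r.job_done(): hands the job in; it is judged then, once.
The state is a dict: "clock": time; "qpos": joint angles; "qvel": joint speeds; "joint_efforts": joint torques, N m; "position": TCP position; "eef_rot": TCP orientation; "wrist_force": force on the tool from outside, world axes, zero at the start; "torque": the same for the moment, N m; "width": finger opening in mm; "grasp_force": force on a finger pad.
Only numpy, scipy, OpenCV 4.12 (cv2) and the standard library are available. Lean on these libraries where they do the work, as an engineer would, in place of code of your own. Each camera call takes 0.05 s, during which the arm holds its last target. There are 200 camera calls.

## Working session

There is one attempt and no reset: what is moved stays moved. The work goes in short steps, Python scripts to look and compute and a tool call to move; the robot and the scene stay as the last step left them, time stands still between calls to the robot, and variables do not carry over. Pictures are saved under pics/ and viewed, at most 10 in all, crops included, and the job is handed in when it is done.

Besides the shell and the picture viewer there is one more tool, called after ">>>" as name(argument=value, ...) on one line, values as JSON. carry_out: Moves the arm, as the interface text tells. Its arguments: {"type":"object","properties":{"series":{"type":"array","items":{"type":"array","items":{"type":"number"}}}},"required":["series"]}

```bash
mkdir -p pics; ls; python3 - <<'E'
from cell import r
import cv2
s=r.observe();print(s)
for n in("scene","top"):
    cv2.imwrite(f"pics/{n}0.png",r.grab_frame(n));print(n,r.get_calibration(n))
print(r.get_calibration("wrist"))
E
```

```text
pics
{'clock': 0.0, 'qpos': array([ 1.07087328e+00,  2.45823756e-01,  1.55904529e+00, -2.71362497e-05,
        1.33871251e+00, -1.74118336e-01]), 'qvel': array([ 1.94812085e-03, -4.77729310e-04, -1.36946383e-03,  9.39107242e-05,
        9.33938419e-04,  5.44368510e-04]), 'joint_efforts': array([ 2.42350507e-03, -4.29511213e+01, -3.26127684e+01, -1.60024399e-05,
        5.34594728e-03, -7.58096039e-07]), 'position': array([207.8014191 , 615.33241172, 255.15727458]), 'eef_rot': array([-3.16383708e-04,  1.62179642e-01,  9.86760748e-01, -9.42873609e-04]), 'wrist_force': array([ 0.66254784, -0.60949415,  0.24186225]), 'torque': array([ 0.01319467, -0.00836789,  0.00573048]), 'grasp_force': 0.0, 'width': 85.61995114892417}
scene {'vfov': 55.96044720845377, 'cx': 321.8112548101795, 'cy': 199.3803850966032, 'k1': 0.02423002839252429, 'R': array([[-0.30508856,  0.9520794 , -0.02158189],
       [ 0.56383191,  0.16232055, -0.80978122],
       [-0.76747284, -0.25922354, -0.58633489]]), 't': array([ 172.63187931, -280.58507395, 1545.20709511])}
top {'vfov': 44.46210805132014, 'cx': 318.0344819529346, 'cy': 195.8565596810992, 'k1': -0.04849974510753467, 'R': array([[ 0.00158384, -0.99996092,  0.00869757],
       [-0.99637122, -0.0023182 , -0.08508239],
       [ 0.08509923, -0.00853125, -0.99633596]]), 't': array([ -12.21563195,  619.07894467, 1407.16967819])}
{'vfov': 59.96619969558134, 'cx': 324.1097626773592, 'cy': 192.8865718910357, 'k1': 0.0028354098162240867, 'tool_from_camera': array([[ 1.03150148e-03, -9.57527883e-01, -2.88338844e-01,
         7.31922205e+01],
       [ 9.99999411e-01,  1.08471565e-03, -2.47785130e-05,
        -4.88624087e-01],
       [ 3.36491773e-04, -2.88338648e-01,  9.57528439e-01,
        -1.18064299e+02],
       [ 0.00000000e+00,  0.00000000e+00,  0.00000000e+00,
         1.00000000e+00]])}
```

View pics/top0.png

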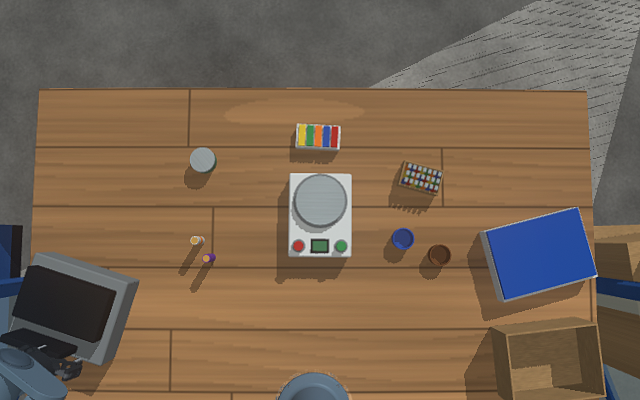

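View pics/scene0.png

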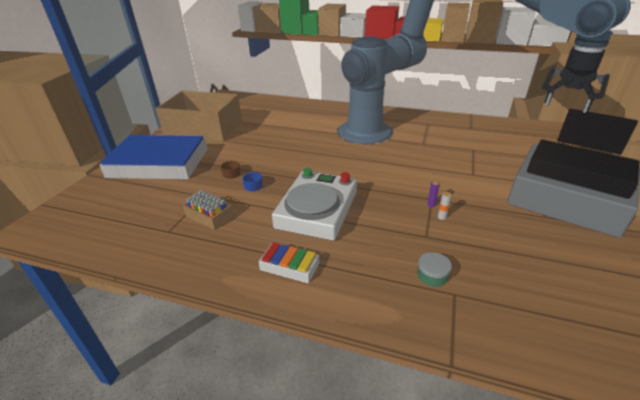

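The top view shows the scale at (320,215), with red lock (298,246), green tare (341,246) and pan (320,200). The two cups are blue (402,239) and brown (439,255). Blue is the one meant. The two rolls are white with an orange band (196,240) and purple (208,258). White is the one meant. I'll confirm both in one enlarged crop.

```bash
python3 - <<'E'
import cv2,numpy as np
i=cv2.imread("pics/top0.png")
def c(x,y,w,h,k):return cv2.resize(i[y:y+h,x:x+w],None,fx=k,fy=k,interpolation=cv2.INTER_CUBIC)
a=c(280,165,80,100,6)  #480x600
b=c(380,220,80,50,4); d=c(170,225,80,50,4)
e=np.zeros((600,800,3),np.uint8); e[:,:480]=a; e[0:200,480:]=b; e[200:400,480:]=d
cv2.imwrite("pics/crop1.png",e)
E
```

```text
(no output)
```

View pics/crop1.png

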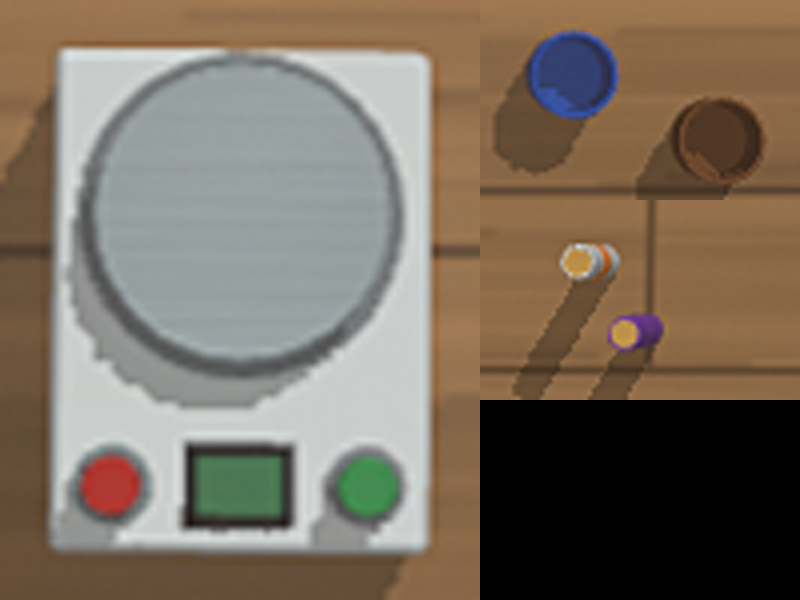

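The crop confirms the blue cup, rim centred at crop (573,75), and the white roll with orange band, top at (578,261). It also gives red (112,485), green (369,486) and pan (247,211).

```bash
cat > h.py <<'E'
import numpy as np, cv2
from cell import r
from scipy.spatial.transform import Rotation as Ro
def ray(cal,u,v):
    f=200/np.tan(np.radians(cal["vfov"]/2))
    d=np.array([(u-cal["cx"])/f,(v-cal["cy"])/f]); s=d.copy()
    for _ in range(20): s=d/(1+cal["k1"]*(s@s))
    return np.array([s[0],s[1],1])
def fixed(n,u,v,z):
    c=r.get_calibration(n); R=np.array(c["R"]);C=-R.T@c["t"]; d=R.T@ray(c,u,v)
    return C+d*(z-C[2])/d[2]
def pose():
    s=r.observe(); q=s["eef_rot"]; return s["position"],Ro.from_quat([q[1],q[2],q[3],q[0]])
def wrist(u,v,z,P,R):
    c=r.get_calibration("wrist");T=np.array(c["tool_from_camera"])
    C=P+R.apply(T[:3,3]); d=R.apply(T[:3,:3]@ray(c,u,v)); return C+d*(z-C[2])/d[2]
def go(x,y,z,ang=None):
    "shift in tool axes (m) to reach; ang=world yaw of tool y axis"
    P,R=pose(); print("tool shift mm",R.inv().apply(np.array([x,y,z])-P).round(1))
    t=R.as_matrix()[:,1]; print("tool y dir deg",np.degrees(np.arctan2(t[1],t[0])).round(1))
E
python3 - <<'E'
from h import *
p=lambda X,Y,x0,y0,k:(x0+(X+.5)/k-.5,y0+(Y+.5)/k-.5)
o={}
for n,a,z in [("red",p(112,485,280,165,6),87),("green",p(369,486,280,165,6),82),("pan",p(247,211,280,165,6),81),
 ("cup",p(93,74.5,380,220,4),36),("roll",p(98,61,170,225,4),80),("purp",p(145,134,170,225,4),80),("brown",p(238,140,380,220,4),36),("tin",(203,160),42),
 ("c1",p(60,50,280,165,6),60),("c2",p(430,55,280,165,6),60),("c3",p(428,550,280,165,6),60),("c4",p(50,548,280,165,6),60)]:
    o[n]=fixed("top",*a,z); print(n,o[n].round(1))
print("red-green",np.linalg.norm((o["red"]-o["green"])[:2]), "red-pan",np.linalg.norm((o["red"]-o["pan"])[:2]), "expect 120, 141.4")
go(*o["pan"][:2],250)
E
```

```text
red [475.4  44.3  87. ]
green [475.  -75.2  82. ]
pan [603.5 -18.2  81. ]
cup [ 495.5 -257.    36. ]
roll [489.9 336.5  80. ]
purp [439.2 302.5  80. ]
brown [ 448.2 -362.1   36. ]
tin [722.  325.1  42. ]
c1 [682.2  71.1  60. ]
c2 [ 680.2 -106.1   60. ]
c3 [ 444.6 -104.2   60. ]
c4 [445.3  74.3  60. ]
red-green 119.49916679345962 red-pan 142.49507203901732 expect 120, 141.4
tool shift mm [-577.6 -473.7    5.9]
tool y dir deg 71.3
```

>>> carry_out(series=[[-0.0289,-0.0237,0.0055,0,0,0,0],[-0.0289,-0.0237,0.0055,0,0,0,0],[-0.0289,-0.0237,0.0055,0,0,0,0],[-0.0289,-0.0237,0.0055,0,0,0,0],[-0.0289,-0.0237,0.0055,0,0,0,0],[-0.0289,-0.0237,0.0055,0,0,0,0],[-0.0289,-0.0237,0.0055,0,0,0,0],[-0.0289,-0.0237,0.0055,0,0,0,0],[-0.0289,-0.0237,0.0055,0,0,0,0],[-0.0289,-0.0237,0.0055,0,0,0,0],[-0.0289,-0.0237,0.0055,0,0,0,0],[-0.0289,-0.0237,0.0055,0,0,0,0],[-0.0289,-0.0237,0.0055,0,0,0,0],[-0.0289,-0.0237,0.0055,0,0,0,0],[-0.0289,-0.0237,0.0055,0,0,0,0],[-0.0289,-0.0237,0.0055,0,0,0,0],[-0.0289,-0.0237,0.0055,0,0,0,0],[-0.0289,-0.0237,0.0055,0,0,0,0],[-0.0289,-0.0237,0.0055,0,0,0,0],[-0.0289,-0.0237,0.0055,0,0,0,0]])

```text
clock: 1.77
position: [604.3, -20.0, 145.6]
eef_rot: [-0.0, 0.162, 0.987, 0.0]
wrist_force: [0.3, -0.0, 0.3]
width: -0.2
grasp_force: 0.0
```

>>> carry_out(series=[[0,0,0.014,0,0,0,0],[0,0,0.014,0,0,0,0],[0,0,0,0,0,0,0],[0,0,0,0,0,0,0]])

```text
clock: 2.1
position: [602.1, -16.9, 116.4]
eef_rot: [-0.002, 0.162, 0.987, 0.0]
wrist_force: [0.6, 0.1, -0.8]
width: -0.1
grasp_force: 0.0
```

>>> carry_out(series=[[0,0,0.008,0,0,0,0],[0,0,0.003,0,0,0,0],[0,0,0.002,0,0,0,0],[0,0,0,0,0,0,0]])

```text
clock: 2.43
position: [603.7, -17.6, 105.3]
eef_rot: [-0.0, 0.162, 0.987, 0.0]
wrist_force: [0.1, 1.2, 0.5]
width: -0.0
grasp_force: 0.3
```

>>> carry_out(series=[[0,0,0.001,0,0,0,0],[0,0,0.001,0,0,0,0],[0,0,0,0,0,0,0]])

```text
clock: 2.68
position: [604.1, -17.9, 104.3]
eef_rot: [-0.0, 0.162, 0.987, 0.0]
wrist_force: [-3.2, 2.3, 6.0]
width: 0.2
grasp_force: 3.1
```

>>> carry_out(series=[[0,0,0.001,0,0,0,0],[0,0,0,0,0,0,0]])

```text
clock: 2.85
position: [604.2, -17.9, 104.0]
eef_rot: [-0.0, 0.162, 0.987, 0.0]
wrist_force: [-5.4, 3.3, 9.0]
width: 0.3
grasp_force: 4.9
```

>>> carry_out(series=[[0,0,-0.03,0,0,0,0],[0.0353,0.0044,0,0,0,0,0],[0.0353,0.0044,0,0,0,0,0],[0.0353,0.0044,0,0,0,0,0],[0.0353,0.0044,0,0,0,0,0],[0,0,0,0,0,0,0],[0,0,0,0,0,0,0]])

```text
clock: 3.43
position: [474.3, 44.3, 132.0]
eef_rot: [-0.0, 0.162, 0.987, -0.0]
wrist_force: [1.0, -0.4, 0.4]
width: -0.1
grasp_force: 0.0
```

>>> carry_out(series=[[0,0,0.017,0,0,0,0],[0,0,0.003,0,0,0,0],[0,0,0.003,0,0,0,0],[0,0,0.002,0,0,0,0],[0,0,0.002,0,0,0,0],[0,0,0.002,0,0,0,0],[0,0,0.002,0,0,0,0],[0,0,0,0,0,0,0],[0,0,0,0,0,0,0]])

```text
clock: 4.18
position: [476.4, 43.3, 101.7]
eef_rot: [0.001, 0.162, 0.987, -0.0]
wrist_force: [-0.0, -1.1, 2.8]
width: -0.1
grasp_force: 1.3
```

>>> carry_out(series=[[0,0,0.001,0,0,0,0],[0,0,0.001,0,0,0,0],[0,0,0,0,0,0,0]])

```text
clock: 4.43
position: [476.5, 43.4, 101.0]
eef_rot: [0.0, 0.162, 0.987, -0.0]
wrist_force: [-4.5, -1.8, 12.1]
width: -0.0
grasp_force: 6.6
```

>>> carry_out(series=[[0,0,-0.016,0,0,0,0],[0,0,-0.016,0,0,0,0],[-0.0353,-0.0044,0,0,0,0,0],[-0.0353,-0.0044,0,0,0,0,0],[-0.0353,-0.0044,0,0,0,0,0],[-0.0353,-0.0044,0,0,0,0,0],[0,0,0,0,0,0,0],[0,0,0.018,0,0,0,0],[0,0,0.004,0,0,0,0],[0,0,0.002,0,0,0,0],[0,0,0.002,0,0,0,0],[0,0,0.001,0,0,0,0],[0,0,0,0,0,0,0],[0,0,0,0,0,0,0]])

```text
clock: 5.6
position: [604.1, -18.1, 105.0]
eef_rot: [0.0, 0.162, 0.987, 0.0]
wrist_force: [0.1, -0.4, 0.8]
width: 0.1
grasp_force: 0.3
```

>>> carry_out(series=[[0,0,0.001,0,0,0,0],[0,0,0.001,0,0,0,0],[0,0,0.001,0,0,0,0],[0,0,0,0,0,0,0]])

```text
clock: 5.93
position: [604.3, -18.2, 101.5]
eef_rot: [0.0, 0.162, 0.987, 0.0]
wrist_force: [-0.1, 1.4, 0.8]
width: 0.1
grasp_force: 0.9
```

>>> carry_out(series=[[0,0,0.002,0,0,0,0],[0,0,0.002,0,0,0,0],[0,0,0.002,0,0,0,0],[0,0,0,0,0,0,0],[0,0,0,0,0,0,0],[0,0,0,0,0,0,0]])

```text
clock: 6.43
position: [604.3, -18.2, 95.6]
eef_rot: [0.0, 0.162, 0.987, 0.0]
wrist_force: [0.5, 1.1, 4.1]
width: -0.2
grasp_force: 2.0
```

>>> carry_out(series=[[0,0,-0.035,0,0,0,0],[0,0,-0.035,0,0,0,1],[0,0,-0.034,0,0,0,1],[0.0037,-0.0373,0,0,0,0,1],[0.0037,-0.0373,0,0,0,0,1],[0.0037,-0.0373,0,0,0,0,1],[0.0037,-0.0373,0,0,0,0,1],[0.0037,-0.0373,0,0,0,0,1],[0.0037,-0.0373,0,0,0,0,1],[0.0037,-0.0373,0,0,0,0,1],[0,0,0,0,0,0,1],[0,0,0,0,0,0,1]])

```text
clock: 7.43
position: [494.5, -258.8, 198.5]
eef_rot: [-0.001, 0.164, 0.986, 0.0]
wrist_force: [0.3, 0.1, 0.2]
width: 85.5
grasp_force: 0.0
```

```bash
python3 - <<'E'
from h import *
P,R=pose(); i=r.grab_frame("wrist"); cv2.imwrite("pics/w1.png",i); print(P,r.observe()["width"])
m=cv2.inRange(cv2.cvtColor(i,cv2.COLOR_BGR2HSV),(108,120,40),(125,255,255))
n,l,s,c=cv2.connectedComponentsWithStats(m)
for k in range(1,n):
    if s[k,4]>300: print(s[k],c[k],wrist(*c[k],36,P,R))
go(495.5,-257,30)
E
```

```text
[ 494.45045132 -258.80589602  198.48338805] 85.55115853708432
[ 286  141   75   77 4313] [322.89079527 179.50382564] [ 493.34314206 -259.99675048   36.        ]
[   0  216   75  127 4799] [ 24.66888935 283.71994165] [ 498.46904123 -550.08880131   36.        ]
tool shift mm [ -0.5   0.7 168.5]
tool y dir deg 71.2
```

View pics/w1.png

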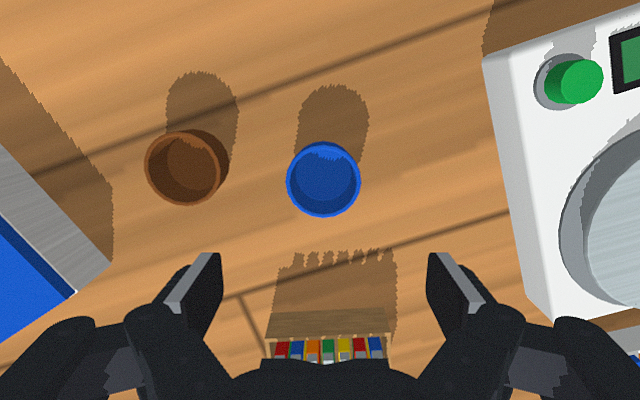

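Blue cup rim at (323,179) in the wrist view, within 3 mm of the top-view fix. Descending.

>>> carry_out(series=[[0,0,0.036,0,0,0,1],[0,0,0.036,0,0,0,1],[0,0,0.036,0,0,0,1],[0,0,0.036,0,0,0,1],[0,0,0.02,0,0,0,1],[0,0,0.01,0,0,0,1],[0,0,0,0,0,0,1],[0,0,0,0,0,0,0.6],[0,0,0,0,0,0,0.6],[0,0,0,0,0,0,0.6],[0,0,0,0,0,0,0.6],[0,0,0,0,0,0,0.6]])

```text
clock: 8.48
position: [497.6, -258.4, 27.9]
eef_rot: [0.002, 0.162, 0.987, -0.001]
wrist_force: [1.0, 1.4, 6.6]
width: 60.8
grasp_force: 65.8
```

>>> carry_out(series=[[0,0,-0.01,0,0,0,0.6],[0,0,-0.025,0,0,0,0.6],[0,0,-0.035,0,0,0,0.6],[0,0,-0.035,0,0,0,0.6],[0,0,-0.015,0,0,0,0.6],[-0.003,0.0327,0,0,0,0,0.6],[-0.003,0.0327,0,0,0,0,0.6],[-0.003,0.0327,0,0,0,0,0.6],[-0.003,0.0327,0,0,0,0,0.6],[-0.003,0.0327,0,0,0,0,0.6],[-0.003,0.0327,0,0,0,0,0.6],[-0.003,0.0327,0,0,0,0,0.6],[-0.003,0.0327,0,0,0,0,0.6],[0,0,0,0,0,0,0.6],[0,0,0,0,0,0,0.6]])

```text
clock: 9.73
position: [602.3, -15.5, 145.8]
eef_rot: [0.0, 0.161, 0.987, -0.0]
wrist_force: [-0.9, -0.5, -1.0]
width: 60.8
grasp_force: 66.1
```

```bash
python3 - <<'E'
from h import *
go(603,-17,110)
a=r.grab_frame("wrist");b=r.grab_frame("top")[150:270,260:380]
o=np.zeros((480,800,3),np.uint8);o[:200,:320]=cv2.resize(a,(320,200));o[:,320:]=cv2.resize(b,(480,480),interpolation=cv2.INTER_CUBIC);cv2.imwrite("pics/w2.png",o)
print(r.observe()["wrist_force"],r.observe()["width"])
E
```

```text
tool shift mm [-1.1 -1.2 35.8]
tool y dir deg 71.5
[ 0.18405111 -0.37496402 -2.60214998] 60.86375212766283
```

View pics/w2.png

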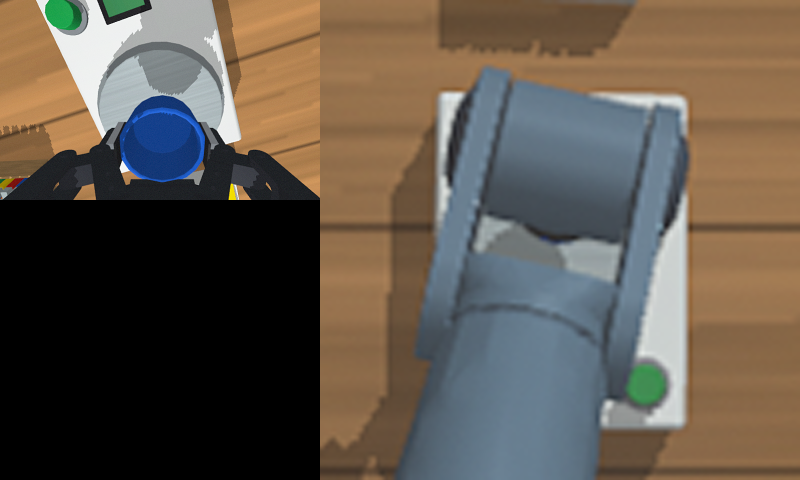

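The cup is held level at (162,143) in the wrist view, above the pan. Lowering.

>>> carry_out(series=[[0,0,0.02,0,0,0,0.6],[0,0,0.01,0,0,0,0.6],[0,0,0.004,0,0,0,0.6],[0,0,0.002,0,0,0,0.6],[0,0,0.002,0,0,0,0.6],[0,0,0,0,0,0,0.6]])

```text
clock: 10.33
position: [602.4, -17.6, 107.5]
eef_rot: [0.0, 0.162, 0.987, -0.0]
wrist_force: [-0.6, -0.2, -1.0]
width: 60.8
grasp_force: 66.1
```

>>> carry_out(series=[[0,0,0.001,0,0,0,0.6],[0,0,0.001,0,0,0,0.6],[0,0,0.001,0,0,0,0.6],[0,0,0,0,0,0,0.6],[0,0,0,0,0,0,0.6]])

```text
clock: 10.75
position: [602.7, -17.4, 104.8]
eef_rot: [0.001, 0.162, 0.987, -0.0]
wrist_force: [0.5, -0.3, 0.3]
width: 61.3
grasp_force: 66.2
```

>>> carry_out(series=[[0,0,0,0,0,0,0.75],[0,0,0,0,0,0,0.85],[0,0,0,0,0,0,1],[0,0,0,0,0,0,1],[0,0,0,0,0,0,1],[0,0,-0.01,0,0,0,1],[0,0,-0.03,0,0,0,1],[0,0,-0.03,0,0,0,1],[0,0,-0.03,0,0,0,1],[0,0,-0.03,0,0,0,1],[0,0,0,0,0,0,1],[0,0,0,0,0,0,1]])

```text
clock: 11.75
position: [603.6, -17.4, 237.7]
eef_rot: [0.003, 0.162, 0.987, -0.0]
wrist_force: [1.0, 0.6, -1.0]
width: 85.6
grasp_force: 0.0
```

```bash
python3 - <<'E'
from h import *
P,R=pose(); i=r.grab_frame("wrist"); cv2.imwrite("pics/w3.png",i); print(P)
m=cv2.inRange(cv2.cvtColor(i,cv2.COLOR_BGR2HSV),(108,120,40),(125,255,255))
n,l,s,c=cv2.connectedComponentsWithStats(m)
for k in range(1,n):
    if s[k,4]>1000: print(s[k],c[k],wrist(*c[k],113,P,R))
go(475,-75.3,132)
E
```

```text
[603.61260501 -17.38305362 237.71090341]
[ 281  142   87   88 5681] [323.7576131  186.08502024] [599.09857563 -16.56592455 113.        ]
tool shift mm [102.3 -95.9 103.1]
tool y dir deg 71.3
```

View pics/w3.png

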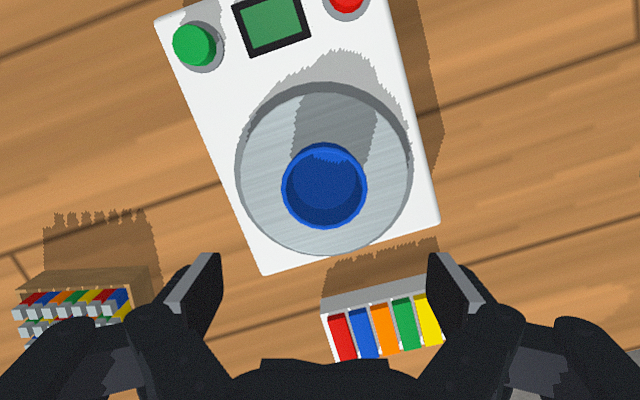

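Cup stands at (324,186) in the wrist view, near the pan middle, estimated at (599,-17). Next is the tare button.

>>> carry_out(series=[[0.0256,-0.024,0,0,0,0,0],[0.0256,-0.024,0,0,0,0,0],[0.0256,-0.024,0,0,0,0,0],[0.0256,-0.024,0,0,0,0,0],[0,0,0.035,0,0,0,0],[0,0,0.035,0,0,0,0],[0,0,0.035,0,0,0,0],[0,0,0.012,0,0,0,0],[0,0,0,0,0,0,0],[0,0,0,0,0,0,0]])

```text
clock: 12.63
position: [473.4, -74.9, 115.9]
eef_rot: [-0.002, 0.162, 0.987, 0.0]
wrist_force: [-1.2, -0.8, 0.6]
width: 0.1
grasp_force: 0.0
```

>>> carry_out(series=[[0,0,0.007,0,0,0,0],[0,0,0.003,0,0,0,0],[0,0,0.002,0,0,0,0],[0,0,0.002,0,0,0,0],[0,0,0.001,0,0,0,0],[0,0,0,0,0,0,0]])

```text
clock: 13.13
position: [475.1, -75.5, 102.9]
eef_rot: [0.001, 0.162, 0.987, -0.0]
wrist_force: [0.3, 0.3, 3.4]
width: -0.0
grasp_force: 1.5
```

>>> carry_out(series=[[0,0,0.001,0,0,0,0],[0,0,0.001,0,0,0,0],[0,0,0,0,0,0,0]])

```text
clock: 13.38
position: [475.1, -75.5, 101.0]
eef_rot: [0.001, 0.162, 0.987, -0.0]
wrist_force: [-0.0, 0.9, 6.3]
width: -0.2
grasp_force: 2.7
```

>>> carry_out(series=[[0,0,0.001,0,0,0,0],[0,0,0.001,0,0,0,0],[0,0,0,0,0,0,0]])

```text
clock: 13.63
position: [475.3, -75.6, 100.7]
eef_rot: [-0.0, 0.162, 0.987, -0.0]
wrist_force: [-7.0, 3.1, 20.0]
width: 0.1
grasp_force: 10.1
```

>>> carry_out(series=[[0,0,-0.01,0,0,0,0],[0,0,-0.035,0,0,0,0],[0,0,-0.035,0,0,0,0],[0,0,-0.035,0,0,0,0.6],[0.0107,0.0359,0,0,0,0,0.6],[0.0107,0.0359,0,0,0,0,0.6],[0.0107,0.0359,0,0,0,0,0.6],[0.0107,0.0359,0,0,0,0,0.6],[0.0107,0.0359,0,0,0,0,0.6],[0.0107,0.0359,0,0,0,0,0.6],[0.0107,0.0359,0,0,0,0,0.6],[0.0107,0.0359,0,0,0,0,0.6],[0.0107,0.0359,0,0,0,0,0.6],[0.0107,0.0359,0,0,0,0,0.6],[0.0107,0.0359,0,0,0,0,0.6],[0,0,0,0,0,0,0.6],[0,0,0,0,0,0,0.6]])

```text
clock: 15.05
position: [488.6, 337.8, 212.4]
eef_rot: [-0.001, 0.161, 0.987, -0.001]
wrist_force: [-0.4, -0.7, -0.4]
width: 51.3
grasp_force: 0.0
```

```bash
python3 - <<'E'
from h import *
P,R=pose(); i=r.grab_frame("wrist"); cv2.imwrite("pics/w4.png",i); print(P,r.observe()["width"])
go(490,336.5,60)
E
```

```text
[488.64386975 337.75228542 212.38991018] 51.403490605959426
tool shift mm [ -1.3   0.6 152.4]
tool y dir deg 71.4
```

View pics/w4.png

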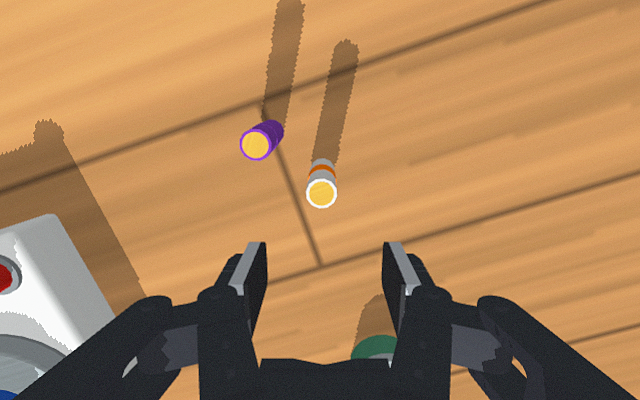

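White roll top at (321.5,193), purple decoy top at (256,145).

```bash
python3 - <<'E'
from h import *
P,R=pose(); w=wrist(321.5,193,80,P,R); print(w); go(w[0],w[1],60)
E
```

```text
[490.05118984 333.32928457  80.        ]
tool shift mm [ -2.3  -2.4 152.4]
tool y dir deg 71.4
```

>>> carry_out(series=[[-0.002,-0.002,0.036,0,0,0,0.6],[0,0,0.036,0,0,0,0.6],[0,0,0.036,0,0,0,0.6],[0,0,0.028,0,0,0,0.6],[0,0,0.014,0,0,0,0.6],[0,0,0,0,0,0,0.6],[0,0,0,0,0,0,0.4],[0,0,0,0,0,0,0.3],[0,0,0,0,0,0,0.2],[0,0,0,0,0,0,0.1],[0,0,0,0,0,0,0.1],[0,0,0,0,0,0,0.1]])

```text
clock: 16.1
position: [492.5, 334.4, 66.0]
eef_rot: [0.002, 0.162, 0.987, 0.001]
wrist_force: [-0.3, -1.6, 6.4]
width: 22.6
grasp_force: 58.9
```

>>> carry_out(series=[[0,0,-0.01,0,0,0,0.1],[0,0,-0.025,0,0,0,0.1],[0,0,-0.035,0,0,0,0.1],[0,0,-0.035,0,0,0,0.1],[0,0,-0.035,0,0,0,0.1],[-0.0217,-0.0298,0,0,0,0,0.1],[-0.0217,-0.0298,0,0,0,0,0.1],[-0.0217,-0.0298,0,0,0,0,0.1],[-0.0217,-0.0298,0,0,0,0,0.1],[-0.0217,-0.0298,0,0,0,0,0.1],[-0.0217,-0.0298,0,0,0,0,0.1],[-0.0217,-0.0298,0,0,0,0,0.1],[-0.0217,-0.0298,0,0,0,0,0.1],[-0.0217,-0.0298,0,0,0,0,0.1],[-0.0217,-0.0298,0,0,0,0,0.1],[0,0,0,0,0,0,0.1],[0,0,0,0,0,0,0.1]])

```text
clock: 17.52
position: [601.0, -19.4, 203.7]
eef_rot: [0.0, 0.164, 0.987, 0.0]
wrist_force: [-0.7, 0.4, -2.4]
width: 22.4
grasp_force: 59.5
```

```bash
python3 - <<'E'
from h import *
a=r.grab_frame("wrist");b=r.grab_frame("scene")[120:260,240:400]
o=np.zeros((400,800,3),np.uint8);o[:250,:400]=cv2.resize(a,(400,250));o[:350,400:]=cv2.resize(b,(400,350),interpolation=cv2.INTER_CUBIC);cv2.imwrite("pics/w5.png",o)
go(602,-17,150); s=r.observe();print(s["position"],s["wrist_force"],s["width"])
E
```

```text
tool shift mm [-1.5  0.7 53.3]
tool y dir deg 71.3
[600.4129817  -17.26501531 203.29259603] [ 0.63569855  1.05387517 -2.02439782] 22.621604242134744
```

View pics/w5.png

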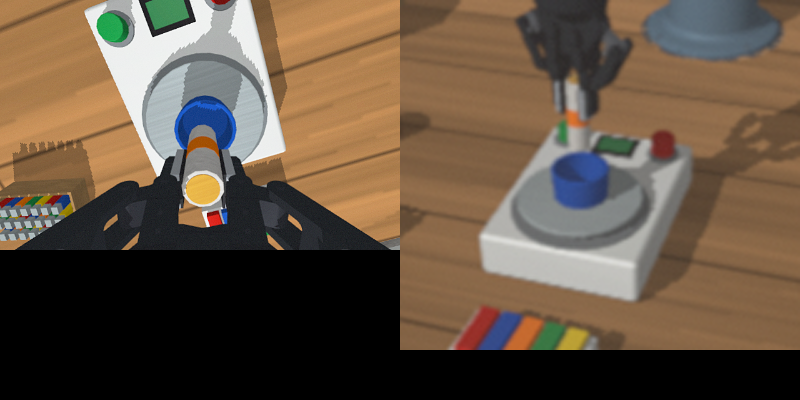

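Roll hangs upright over the cup: cup at (205,125), roll in line at (203,180), foot above the rim. Lowering.

>>> carry_out(series=[[0,0,0.02,0,0,0,0.1],[0,0,0.018,0,0,0,0.1],[0,0,0.01,0,0,0,0.1],[0,0,0.004,0,0,0,0.1],[0,0,0.003,0,0,0,0.1],[0,0,0,0,0,0,0.1],[0,0,0,0,0,0,0.1]])

```text
clock: 18.2
position: [601.4, -17.6, 149.2]
eef_rot: [0.001, 0.162, 0.987, -0.0]
wrist_force: [0.3, 0.2, -2.0]
width: 22.8
grasp_force: 59.5
```

>>> carry_out(series=[[0,0,0.002,0,0,0,0.1],[0,0,0.002,0,0,0,0.1],[0,0,0.002,0,0,0,0.1],[0,0,0,0,0,0,0.1],[0,0,0,0,0,0,0.1]])

```text
clock: 18.62
position: [601.2, -17.9, 142.6]
eef_rot: [0.0, 0.162, 0.987, 0.0]
wrist_force: [0.3, 0.2, -0.5]
width: 22.3
grasp_force: 59.7
```

>>> carry_out(series=[[0,0,0.002,0,0,0,0.1],[0,0,0,0,0,0,0.1],[0,0,0,0,0,0,0.1]])

```text
clock: 18.87
position: [601.1, -17.9, 140.5]
eef_rot: [0.0, 0.162, 0.987, -0.0]
wrist_force: [0.2, -1.1, -0.0]
width: 22.6
grasp_force: 59.7
```

>>> carry_out(series=[[0,0,0,0,0,0,0.3],[0,0,0,0,0,0,0.4],[0,0,0,0,0,0,0.6],[0,0,0,0,0,0,0.8],[0,0,0,0,0,0,1],[0,0,0,0,0,0,1],[0,0,-0.01,0,0,0,1],[0,0,-0.03,0,0,0,1],[0,0,-0.035,0,0,0,1],[0,0,-0.035,0,0,0,1],[0,0,-0.03,0,0,0,1],[0,0,0,0,0,0,1],[0,0,0,0,0,0,1],[0,0,0,0,0,0,1],[0,0,0,0,0,0,1]])

```text
clock: 20.12
position: [600.0, -17.7, 278.5]
eef_rot: [-0.002, 0.162, 0.987, 0.0]
wrist_force: [0.1, 0.3, -0.0]
width: 85.7
grasp_force: 0.0
```

```bash
python3 - <<'E'
from h import *
a=r.grab_frame("wrist");b=r.grab_frame("scene")[120:260,240:400]
o=np.zeros((400,800,3),np.uint8);o[:250,:400]=cv2.resize(a,(400,250));o[:350,400:]=cv2.resize(b,(400,350),interpolation=cv2.INTER_CUBIC);cv2.imwrite("pics/w6.png",o)
E
```

```text
(no output)
```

View pics/w6.png

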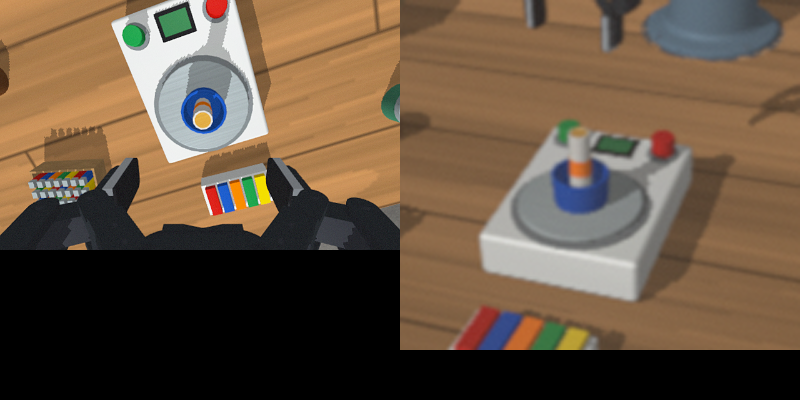

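The roll stands upright in the cup at (203,115) in the wrist view, with the cup on the middle of the sunk pan and the gripper clear.

```bash
python3 -c "
from cell import r
print(r.job_done())"
```

```text
the job is handed in; nothing more can be done
None
```

I handed the job in at about 20 s: the pan was locked, one click of the red button freed it, and the cup, tare press and coin roll followed in order; the last pictures showed the roll upright in the cup with the gripper clear, but the hand-in returned no verdict.

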